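Close and set the multi-tube shaker

ROBOT

A 6-joint arm with a two-finger parallel gripper is mounted at the origin on the work surface. World frame = base frame: x ahead of the robot, y to its left, z up, the work surface at z = 0. Lengths are in m, angles in rad, forces in N, time in s.
With the tool pointing down it reaches from about 0.275 to 0.875 m from the base axis. Payload 12.5 kg.
Tool frame: the origin (TCP) lies on the centre line of the jaws, within the pads' length; the fingertips stand r.finger_overhang ahead of it and the grasp point (between the pads) lies 3 mm ahead of it (r.finger_overhang is the distance from the TCP to the fingertips, in m); z points along the fingers, y is the direction in which the jaws open and shut (so a half turn about z gives the same grasp; the last joint's range is limited). The gripper opens to 85 mm and grips with 20 to 120 N. Pads are 22 mm wide; open, the fingers measure 114 mm over their backs; the gripper's body (76 mm by 85 mm) begins 54 mm behind the grasp point. The pads swing forward as they close: fully open they stand 13 mm farther back than shut.
Start: joints at [-1.349, 0.351, 1.652, -0, 1.139, -0.085], TCP at [0.166, -0.524, 0.253] pointing down, gripper open.
Joint ranges: [-2.75, 2.75], [-0.79, 2.1], [0.01, 2.65], [-1.57, 4.71], [0.07, 3.14], [-2.87, 2.87]. Speed limits (rad/s): [2.22, 2.22, 2.79, 3.14, 3.14, 3.14].

INTERFACE

Orientations are given as a unit quaternion [x, y, z, w].
In Python, from cell import r, optics gives the robot as it stands. The module is installed in compiled form; this text tells all that it offers. Calls block until the motion is done:
- r.move_to(position, orientation): joint-space move of the TCP to a pose.
- r.move_linear(position, rot=None, vel=0.15): straight line of the TCP; rot=None keeps the orientation; vel is the mean speed in m/s.
- r.set_joints(angles): joint-space move.
- r.set_gripper(opening, squeeze=None): opening from 0.0 (shut) to 1.0 (fully open); squeeze is the grip in N (None keeps the last); returns when the fingers have stopped.
- r.sleep(seconds).
- r.inverse_kinematics(position, orientation): joint angles nearest the present ones, or None.
- optics.get_image(name): name is "scene" or "top" or "wrist"; returns a dict with "pixels" (420x560x3 uint8, red, green, blue), "depth" (420x560 float32, m along the optical axis (not along the pixel's ray), 0 where there is no reading), "fx", "fy", "cx", "cy" (pixels), "camera_from_world" (4x4, takes a point from world to camera coordinates); the wrist camera has in their place "mount" (4x4, takes a point from camera to tool coordinates, whose origin is the TCP and whose axes are the flange's). Camera axes: x right, y down, z forward; pixel columns grow to the right and rows downward; lengths in m; the calibration is good to about 2 mm. A picture is of the moment at which its call begins: read the wrist's pose just before it.
A pose or a line that the arm cannot do raises r.PlanningError and nothing moves.
- r.hand_in(): hands the job in, once; it reports no verdict.
Readings, each from a call of its own:
- r.current_t(): time.
- r.current_q(): joint angles.
- r.current_qvel(): joint speeds.
- r.current_effort(): joint torques, N m.
- r.current_tool_pos(): TCP position.
- r.current_ee_rot(): TCP orientation.
- r.current_contact_force(): force on the tool from outside, world axes, zero at the start.
- r.current_torque(): the same for the moment, N m.
- r.current_opening(): opening from 0.0 (shut) to 1.0 (fully open).
Only numpy, scipy, OpenCV 4.12 (cv2) and the standard library are available. Lean on these libraries where they do the work, as an engineer would, in place of code of your own. Each camera call takes 0.05 s, during which the arm holds its last target.

TASK

Get the tube shaker ready for its run: take its top plate by the handle and lower it gently over the two guide rods, keeping it level and not letting it drop, until it lies flat on the tube caps. Only then turn the small inner speed knob on the sloped panel clockwise until its white pointer is at the green mark, without shifting the outer timer ring. Let go of everything and leave the other bench things where they are.

Things in the scene. Friction and masses are not known exactly. Their poses are not given: they have to be found in the camera images.
- shaker: White bench-top tube shaker, fixed, 260 x 220 mm, case 90 mm high with a teal band. Origin at bench level; x from the sloped front panel (front edge x -150 mm) to the back (+110 mm), z up. A steel platform centred at x +45 mm carries 20 tubes with purple and orange caps (tops 195 mm above the bench) between two upright guide rods.
- seat (a point): Middle of the tube-cap tops, 195 mm above the bench, midway between the guide rods; axes as the shaker's (rods lie along its y). The top plate is home when its underside centre is here.
- rod_left (a point): Tip of the guide rod 80 mm to the +y side of the seat. Rods are 12 mm in diameter, upright; the last 14 mm taper to a 5 mm wide nose; the tip is 48 mm above the tube caps (243 mm above the bench).
- rod_right (a point): Tip of the same kind of rod 80 mm to the -y side of the seat.
- top_plate: Loose aluminium plate 110 (x) x 190 (y) x 8 mm, blue pad (4 mm) under it, black bridge handle on top, 0.4 to 0.65 kg. Origin mid underside of the pad, z up. Two 15 mm through holes at y +80 and -80 mm in brass bushings 24 mm wide, tops 22 mm above the origin. Same after a half turn. Starts flat on the bench left or right of the shaker.
- handle (a point): Middle of the plate's handle bar, 50 mm above the plate's origin. The bar runs along the plate's y, is 120 mm long, 14 mm wide (x) and 16 mm high (42 to 58 mm above the origin), carried by 14 mm posts at y +48 and -48 mm.
- dial_axis (a point): Fixed point on the common axis of knob and ring, at the top face of the inner knob, 44 mm out from the sloped panel at the shaker's front. z points out along the axis (35 degrees from vertical, leaning to the shaker's front), x up the slope, y to the shaker's left. Along -z come 30 mm of knob, then the 12 mm thick ring, then the panel.
- speed_knob (a joint): Inner speed knob, grey, ribbed, round, 34 mm in diameter, 30 mm high above the ring. Angle (rad) grows clockwise seen from outside. At 0 its white line points 135 degrees counter-clockwise of up the slope; the green mark on the panel is at 1.5. Stays where left (0.03 N m of friction); stops at 0 and 4.5.
- knob_mark (a point): The speed knob's white pointer, on its top face 15 mm from the axis.
- timer_ring (a joint): Outer timer ring under the knob, black, 64 mm in diameter, 12 mm thick. Angle (rad), clockwise, same zero; an orange line marks it. Turns easily (0.02 N m). Already set: leave it.
- ring_mark (a point): The ring's orange mark, 30 mm from the axis on its top face.
- tube_rack: White rack of capped tubes, 200 x 70 mm, 92 mm high, loose on the bench, on the other side of the shaker from the plate; origin in the middle of its underside. Leave alone.
- reagent_bottle: Green bottle, 68 mm wide, 165 mm high, loose; origin in the middle of its underside. Leave alone.
- tip_box: Blue pipette-tip box, 87 x 126 mm, 67 mm high, loose; origin in the middle of its underside. Leave alone.
Not all that is in view belongs to the job. What is shaped like the top_plate but orange, pink or purple is not meant.

How it is judged:
By the outcome, as a careful person would: the job done as asked, in the order asked, and still so for the second after the job is handed in, with the robot touching nothing.
It also fails if it takes over 58 s, if anything falls off the work surface, if the arm or the gripper's body presses on something with over 40 N, if the wrist force passes 120 N, or if a joint passes its speed limit or range.

## Working session

There is one attempt and no reset: what is moved stays moved. The work goes in short steps, each a Python script; the robot and the scene stay as the last script left them, time stands still between calls to the robot, and variables do not carry over. Pictures are saved under pics/ and viewed, and the job is handed in when it is done.

```bash
mkdir -p pics; ls; python3 - <<'E'
from cell import r, optics
import cv2, numpy as np
print(r.current_t(), r.current_tool_pos(), r.current_ee_rot(), r.finger_overhang, r.current_opening())
for n in ["scene","top","wrist"]:
    d=optics.get_image(n); np.savez(f"{n}0.npz",**d)
    cv2.imwrite(f"pics/{n}0.png",d["pixels"][:,:,::-1])
    print(n,d["fx"],d["fy"],d["cx"],d["cy"]); print(np.round(d.get("camera_from_world",d.get("mount")),4))
E
```

```text
pics
0.0 [ 0.16607111 -0.52400477  0.25274766] [ 9.88256712e-01  1.52801594e-01 -2.87382822e-05 -5.86004726e-04] 0.022 1.0007335815487108
scene 425.2599858810464 425.2599858810464 278.4400755087977 212.62967958853005
[[ 0.2267  0.9739  0.006  -0.0109]
 [ 0.6597 -0.149  -0.7366 -0.2271]
 [-0.7165  0.1709 -0.6763  1.6181]
 [ 0.      0.      0.      1.    ]]
top 465.51069447222704 465.51069447222704 277.78043309227525 199.2715006567075
[[-0.0044 -0.9998  0.0176 -0.127 ]
 [-0.9892  0.0018 -0.1464  0.5078]
 [ 0.1464 -0.018  -0.9891  1.6356]
 [ 0.      0.      0.      1.    ]]
wrist 295.53630111398246 295.53630111398246 283.20703860406667 216.7036041059541
[[-4.000e-04 -9.513e-01 -3.083e-01  7.840e-02]
 [ 1.000e+00 -3.000e-04 -3.000e-04 -4.000e-04]
 [ 2.000e-04 -3.083e-01  9.513e-01 -1.217e-01]
 [ 0.000e+00  0.000e+00  0.000e+00  1.000e+00]]
```

View pics/scene0.png

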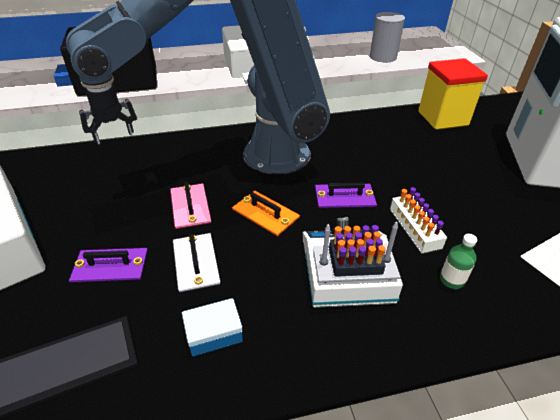

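View pics/top0.png

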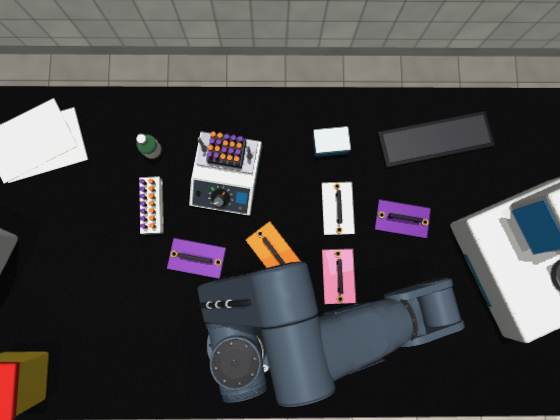

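View pics/wrist0.png

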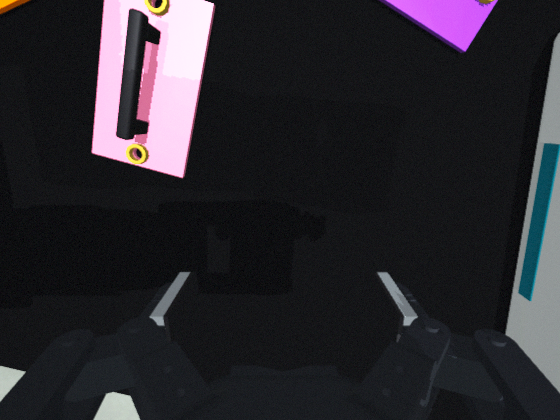

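Candidates for the top plate in the top view are white/aluminium (338,208), pink (339,276), orange (272,247), purple (403,218) and purple (197,258). By the description I choose the uncoloured aluminium one at (338,208), and check it in a crop.

```bash
cat > h.py <<'E'
import numpy as np, cv2
def load(n): return dict(np.load(n))
def ray(d,u,v,T=None):
    T=d["camera_from_world"] if T is None else T
    R=T[:3,:3]; c=-R.T@T[:3,3]
    k=R.T@np.array([(u-d["cx"])/d["fx"],(v-d["cy"])/d["fy"],1.])
    return c,k
def onz(d,u,v,z,T=None):
    c,k=ray(d,u,v,T); return c+k*(z-c[2])/k[2]
def proj(d,p,T=None):
    T=d["camera_from_world"] if T is None else T
    q=T[:3,:3]@np.array(p)+T[:3,3]; return np.array([d["fx"]*q[0]/q[2]+d["cx"],d["fy"]*q[1]/q[2]+d["cy"]])
def pt(d,u,v,T=None): # depth
    T=d["camera_from_world"] if T is None else T
    c,k=ray(d,u,v,T); return c+k*d["depth"][int(round(v)),int(round(u))]
E
python3 - <<'E'
from h import *
a=load("top0.npz"); s=load("scene0.npz")
def crop(d,x0,y0,x1,y1,k): return cv2.resize(d["pixels"][y0:y1,x0:x1,::-1],None,fx=k,fy=k,interpolation=cv2.INTER_CUBIC)
cv2.imwrite("pics/c1.png",np.hstack([crop(a,180,120,270,220,5),crop(a,315,175,365,245,7)[:500,:350]]))
cv2.imwrite("pics/c2.png",np.hstack([crop(s,290,200,410,310,4),crop(s,165,225,235,300,4.4*4/4.4)[:300].copy() if 0 else cv2.resize(crop(s,165,225,235,300,4),(300,440))]))
E
```

```text
Traceback (most recent call last):
ValueError: all the input array dimensions except for the concatenation axis must match exactly, but along dimension 0, the array at index 0 has size 500 and the array at index 1 has size 490
```

```bash
python3 - <<'E'
from h import *
a=load("top0.npz"); s=load("scene0.npz")
def crop(d,x0,y0,x1,y1,w,h): return cv2.resize(d["pixels"][y0:y1,x0:x1,::-1],(w,h),interpolation=cv2.INTER_CUBIC)
cv2.imwrite("pics/c1.png",np.hstack([crop(a,180,120,270,220,450,500),crop(a,315,175,365,245,350,500)]))
cv2.imwrite("pics/c2.png",np.hstack([crop(s,290,200,410,310,480,440),crop(s,165,225,235,300,300,440)]))
# bushings: brass mask in top
hsv=cv2.cvtColor(a["pixels"],cv2.COLOR_RGB2HSV)
m=((hsv[...,0]>15)&(hsv[...,0]<35)&(hsv[...,1]>120)).astype(np.uint8)
m[:, :315]=0; m[:,360:]=0; m[:175]=0;m[242:]=0
n,l,st,c=cv2.connectedComponentsWithStats(m)
for i in range(1,n):
    if st[i,4]>4: print("top",c[i],st[i,4],onz(a,*c[i],.022))
hsv=cv2.cvtColor(s["pixels"],cv2.COLOR_RGB2HSV)
m=((hsv[...,0]>15)&(hsv[...,0]<35)&(hsv[...,1]>120)).astype(np.uint8)
m[:, :165]=0; m[:,235:]=0; m[:228]=0;m[300:]=0
n,l,st,c=cv2.connectedComponentsWithStats(m)
for i in range(1,n):
    if st[i,4]>4: print("scene",c[i],st[i,4],onz(s,*c[i],.022))
E
```

```text
top [336.76470588 186.17647059] 17 [ 0.55781281 -0.34471259  0.022     ]
top [338.85 229.45] 20 [ 0.39941171 -0.34860282  0.022     ]
scene [194.08333333 236.75      ] 12 [ 0.40049541 -0.33844597  0.022     ]
scene [188.8 238. ] 5 [ 0.40222288 -0.35405565  0.022     ]
scene [198.05882353 280.02941176] 34 [ 0.56537784 -0.34171065  0.022     ]
```

View pics/c1.png

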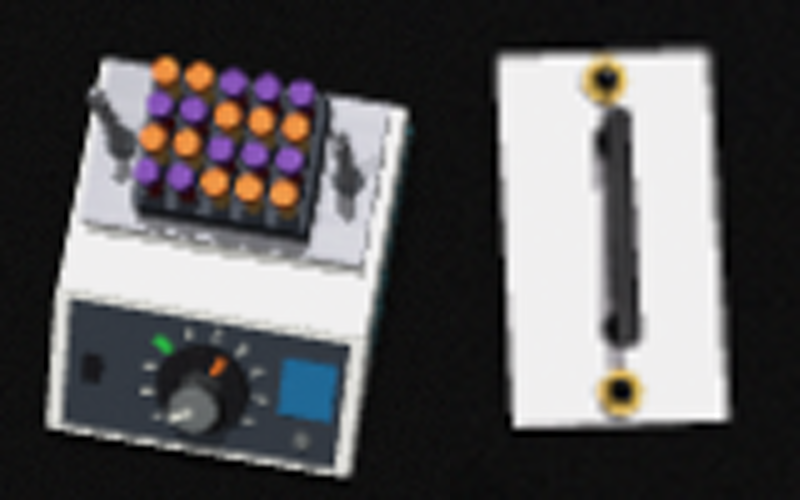

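View pics/c2.png

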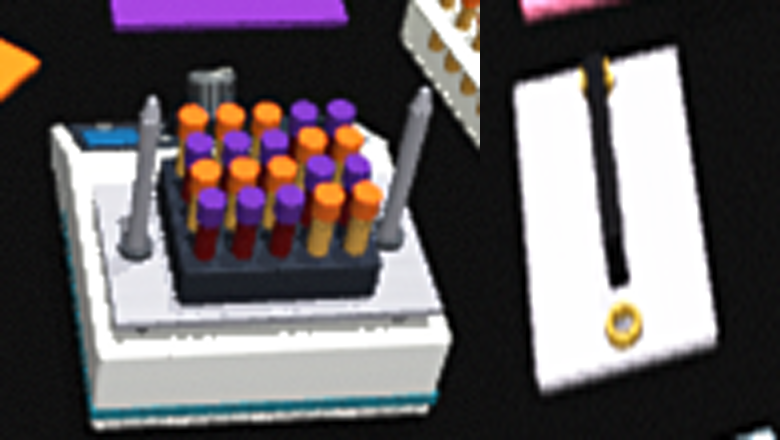

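The crop confirms it: the aluminium plate (338,208) has brass bushings at about (337,186) and (339,229). The knob's white pointer is left of its axis, and the green mark is upper left. Next is rough triangulation of the rods, then a close look at the shaker.

```bash
cat >> h.py <<'E'
def tri(rays):
    A=np.zeros((3,3));b=np.zeros(3)
    for c,k in rays:
        k=k/np.linalg.norm(k);P=np.eye(3)-np.outer(k,k);A+=P;b+=P@c
    x=np.linalg.solve(A,b)
    return x,[np.linalg.norm((np.eye(3)-np.outer(k,k)/(k@k))@(x-c)) for c,k in rays]
from scipy.spatial.transform import Rotation as Ro
def wristT(pos,quat,mount):
    W=np.eye(4);W[:3,:3]=Ro.from_quat(quat).as_matrix();W[:3,3]=pos
    return np.linalg.inv(W@mount)
def down(phi): # tool x at yaw phi, pointing down
    return Ro.from_matrix(np.array([[np.cos(phi),np.sin(phi),0],[np.sin(phi),-np.cos(phi),0],[0,0,-1]])).as_quat()
def snap(name):
    from cell import r,optics
    p=np.array(r.current_tool_pos());q=np.array(r.current_ee_rot())
    d=optics.get_image("wrist"); d["camera_from_world"]=wristT(p,q,d["mount"])
    np.savez(name+".npz",**d); cv2.imwrite("pics/"+name+".png",d["pixels"][:,:,::-1]); return d
E
python3 - <<'E'
from h import *
a=load("top0.npz"); s=load("scene0.npz")
L=[(198.4,139),(396,223.7)];R=[(248,147.6),(328,225)]
for P in (L,R):
    print(tri([ray(a,*P[0]),ray(s,*P[1])]), onz(a,*P[0],.243),onz(s,*P[1],.243))
hsv=cv2.cvtColor(a["pixels"],cv2.COLOR_RGB2HSV)
l=onz(a,*L[0],.243);rr=onz(a,*R[0],.243);v=l-rr
print("len",np.linalg.norm(v),"yaw shaker",np.degrees(np.arctan2(-v[0],v[1])),(l+rr)/2)
from cell import r
print(r.inverse_kinematics([.5,.1,.45],down(0)),r.inverse_kinematics([.5,.1,.45],down(np.pi/2)))
E
```

```text
(array([0.67620477, 0.13251734, 0.23503276]), [np.float64(0.0027694882841372915), np.float64(0.002769488284137421)]) [0.67277834 0.12866536 0.243     ] [0.68388518 0.13042906 0.243     ]
(array([ 0.64713099, -0.02635392,  0.23735869]), [np.float64(0.003756439553174158), np.float64(0.00375643955317411)]) [ 0.64449202 -0.03022292  0.243     ] [ 0.65317315 -0.02486022  0.243     ]
len 0.161386502410445 yaw shaker -10.094408587604477 [0.65863518 0.04922122 0.243     ]
[ 1.06074681e-01  1.45621996e-01  1.44173040e+00 -4.44089210e-16
  1.55424026e+00  1.67687101e+00] [ 1.06074681e-01  1.45621996e-01  1.44173040e+00 -4.44089210e-16
  1.55424026e+00  1.06074681e-01]
```

```bash
python3 - <<'E'
from h import *
from cell import r
yaw=np.radians(-10); ex=np.array([np.cos(yaw),np.sin(yaw),0])
p=np.array([.660,.050,.378])+.011*ex
r.move_to(p,down(yaw+np.pi)); d=snap("w1"); print(r.current_t(),r.current_tool_pos(),r.current_q())
E
```

```text
2.925 [0.67082839 0.04726562 0.37787339] [ 1.16725806e-03  5.05504474e-01  1.11931431e+00 -7.19087465e-05
  1.51700048e+00 -1.39371863e+00]
```

View pics/w1.png

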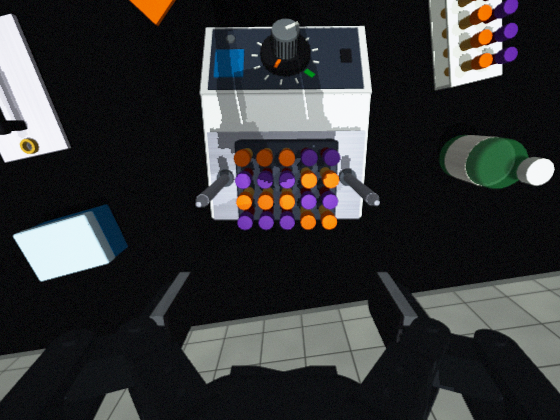

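```bash
python3 - <<'E'
from h import *
d=load("w1.npz")
for n,(u,v) in {"L":(376,203),"R":(203,203)}.items(): print(n,onz(d,u,v,.243))
def crop(x0,y0,x1,y1,w,h): return cv2.resize(d["pixels"][y0:y1,x0:x1,::-1],(w,h),interpolation=cv2.INTER_CUBIC)
cv2.imwrite("pics/c3.png",np.vstack([np.hstack([crop(190,165,240,215,400,400),crop(340,165,390,215,400,400)])]))
cv2.imwrite("pics/c4.png",crop(230,10,340,100,770,600))
E
```

```text
L [0.67601151 0.13112572 0.243     ]
R [ 0.64870787 -0.0220541   0.243     ]
```

View pics/c3.png

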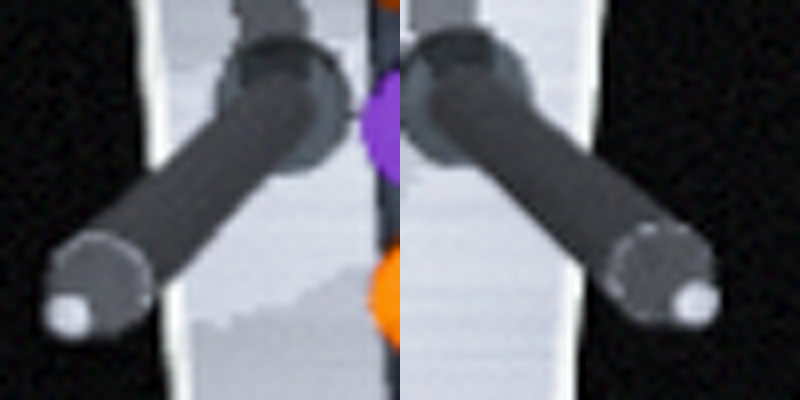

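View pics/c4.png

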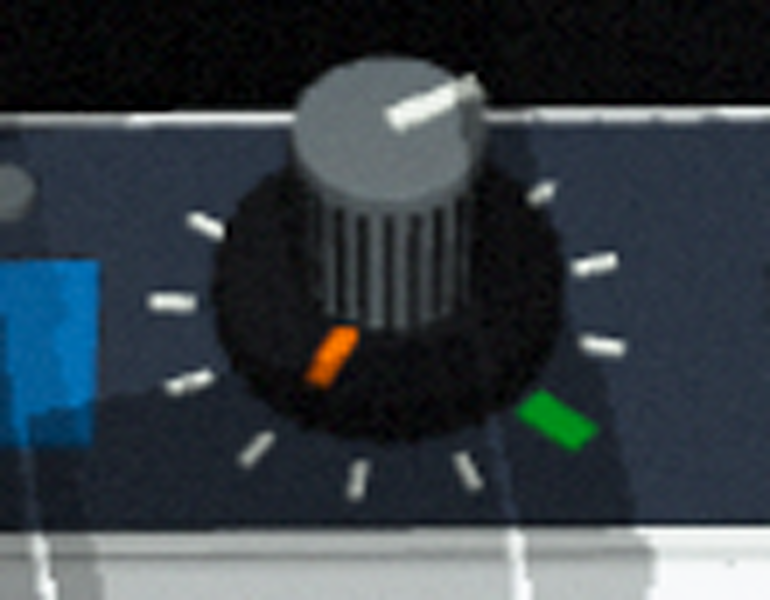

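```bash
python3 - <<'E'
from h import *
d=load("w1.npz")
f=lambda x0,y0,x,y:(x0+(x+.5)/8-.5,y0+(y+.5)/8-.5)
P={"Ltip":(f(340,165,297,302),.243),"Rtip":(f(190,165,68,315),.243),"Lsh":(f(340,165,262,273),.229),"Rsh":(f(190,165,100,286),.229)}
X={k:onz(d,*uv,z) for k,(uv,z) in P.items()}
for k in X: print(k,P[k][0],X[k].round(4))
for a,b in (("Ltip","Rtip"),("Lsh","Rsh")):
    v=X[a]-X[b]; print(np.linalg.norm(v),np.degrees(np.arctan2(-v[0],v[1])),(X[a]+X[b])/2)
# dial: seat + frame; knob top centre pixel crop c4 scale 7,6.67
u=230+(390.5)/7-.5; v=10+(128.5)/6.667-.5
c,k=ray(d,u,v); 
yaw=np.radians(-10); s=(X["Ltip"]+X["Rtip"])/2
print("knobtop px",u,v,"depth pt",pt(d,u,v),pt(d,u-4,v),pt(d,u+2,v+3))
E
```

```text
Ltip (376.6875, 202.3125) [0.6755 0.1318 0.243 ]
Rtip (198.0625, 203.9375) [ 0.6488 -0.0267  0.243 ]
Lsh (372.3125, 198.6875) [0.6758 0.1318 0.229 ]
Rsh (202.0625, 200.3125) [ 0.6491 -0.0268  0.229 ]
0.1606745179153489 -9.56651726654409 [0.66212733 0.05256513 0.243     ]
0.16086556186627118 -9.541873034767004 [0.66243233 0.05252825 0.229     ]
knobtop px 285.2857142857143 28.77403629818509 depth pt [0.49028136 0.08199883 0.09642534] [0.48942198 0.07732239 0.09632259] [0.49450637 0.08363582 0.09946144]
```

```bash
python3 - <<'E'
from h import *
from cell import r
r.move_to([.401,-.346,.25],down(.02)); d=snap("w2"); print(r.current_t(),r.current_q())
hsv=cv2.cvtColor(d["pixels"],cv2.COLOR_RGB2HSV)
m=((hsv[...,0]>12)&(hsv[...,0]<38)&(hsv[...,1]>110)&(hsv[...,2]>60)).astype(np.uint8)
n,l,st,c=cv2.connectedComponentsWithStats(m)
for i in range(1,n):
    if st[i,4]>15:
        pts=np.argwhere(l==i)[:,::-1].astype(np.float32); e=cv2.minEnclosingCircle(pts)
        h=cv2.fitEllipse(cv2.convexHull(pts)) if len(pts)>8 else None
        print(c[i],st[i],e,h[0],h[1],onz(d,*h[0],.022))
E
```

```text
4.8333 [-7.98983511e-01  3.17484577e-01  1.70730171e+00  7.56009403e-05
  1.11641920e+00  7.50315552e-01]
[284.13175676  42.11486486] [274  29  22  27 296] ((284.0, 42.019229888916016), 13.019331932067871) (284.1492919921875, 42.10028076171875) (21.48613929748535, 25.792604446411133) [ 0.55816017 -0.34335708  0.022     ]
[418.86690647 147.84532374] [408 138  23  21 278] ((419.0, 148.0), 11.401854515075684) (418.9491882324219, 147.94480895996094) (19.61060333251953, 22.941810607910156) [ 0.45337702 -0.50168687  0.022     ]
[103.5519376  231.67029838] [  17  159  167  155 8077] ((100.0, 241.0), 88.25540924072266) (95.07833862304688, 232.44204711914062) (94.40262603759766, 214.84912109375) [ 0.34050984 -0.10863143  0.022     ]
[550.65454545 166.85454545] [542 165  17   6  55] ((550.0, 167.5), 8.381627082824707) (549.7974853515625, 166.43002319335938) (4.643023490905762, 19.236040115356445) [ 0.43537161 -0.65941806  0.022     ]
[543.16666667 181.625     ] [535 179  18   6  48] ((543.5, 180.5), 8.631438255310059) (543.9766845703125, 181.7338409423828) (3.4339632987976074, 19.8050994873046
[... 284 characters left out ...]
248.22834646] [ 68 222  51  52 381] ((92.5, 249.0), 34.296600341796875) (89.98831939697266, 243.48138427734375) (10.061477661132812, 85.48479461669922) [ 0.32517455 -0.09945515  0.022     ]
[277.703125   254.34895833] [269 246  18  18 192] ((277.65643310546875, 254.25978088378906), 9.033004760742188) (277.70111083984375, 254.28668212890625) (17.271692276000977, 18.05315589904785) [ 0.31505007 -0.34032127  0.022     ]Traceback (most recent call last):
  File "<stdin>", line 10, in <module>
cv2.error: OpenCV(4.12.0) /io/opencv/modules/imgproc/src/shapedescr.cpp:361: error: (-201:Incorrect size of input array) There should be at least 5 points to fit the ellipse in function 'fitEllipseNoDirect'
```

View pics/w2.png

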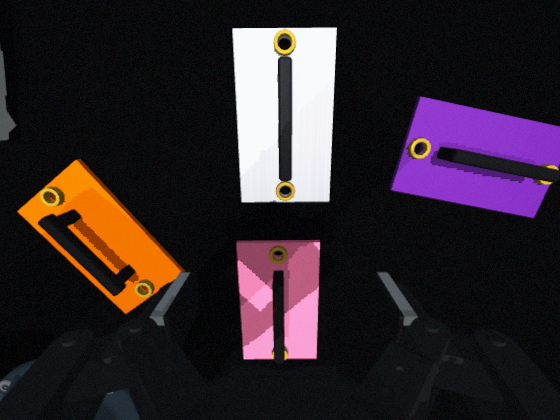

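The picture shows the plate's bushings at (284,42) and (285,190), with the bar between them. They give centre (0.479,-0.3455) and yaw 1.54°. Now I grasp it.

```bash
python3 - <<'E'
from h import *
from cell import r
C=[.4789,-.3455]; q=down(.0268)
r.move_to(C+[.13],q); r.move_linear(C+[.053],vel=.12)
print(r.current_contact_force())
r.set_gripper(0.0,80); print("op",r.current_opening(),r.current_contact_force(),r.current_t())
r.move_linear(C+[.068],vel=.06); print(r.current_contact_force(),r.current_torque())
r.move_linear(C+[.16],vel=.12); r.sleep(.1); print(r.current_contact_force(),r.current_torque(),r.current_opening(),r.current_t())
d=snap("w3")
from cell import optics
s=optics.get_image("scene"); np.savez("scene3.npz",**s); cv2.imwrite("pics/scene3.png",s["pixels"][:,:,::-1])
E
```

```text
[-1.08058345  0.56787649  1.10053411]
op 0.1482049583852063 [-1.66474022  0.099937    4.60406183] 6.9083
[-0.23373456 -0.34077447 -3.91355232] [-0.02289116 -0.02673129 -0.02387026]
[-0.35110012  0.88082825 -4.83817028] [-0.05721696 -0.01061818 -0.00024071] 0.15090701463727094 8.325
```

View pics/w3.png

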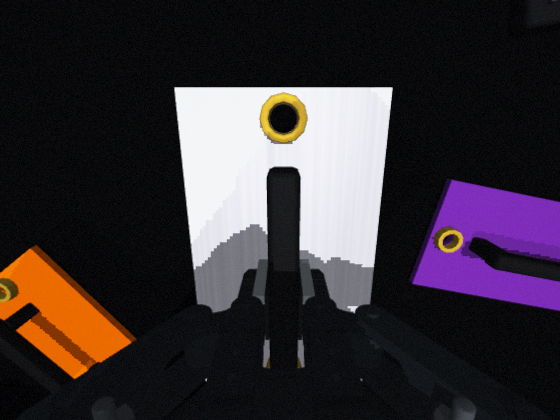

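View pics/scene3.png

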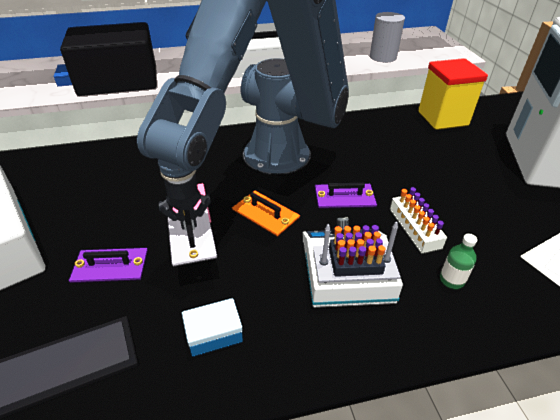

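```bash
python3 - <<'E'
from h import *
d=load("w3.npz")
hsv=cv2.cvtColor(d["pixels"],cv2.COLOR_RGB2HSV)
m=((hsv[...,0]>12)&(hsv[...,0]<38)&(hsv[...,1]>110)&(hsv[...,2]>60)).astype(np.uint8)
m[:,:250]=0;m[:,320:]=0;m[150:]=0
cs,_=cv2.findContours(m,cv2.RETR_CCOMP,cv2.CHAIN_APPROX_NONE)
T=np.linalg.inv(d["mount"])
for c in cs:
    if len(c)>20:
        e=cv2.fitEllipse(c); print(e, "tool@.031",onz(d,*e[0],.031,T).round(4))
# depth samples of plate for level, in tool frame
for uv in [(200,110),(360,110),(200,160),(360,160),(230,140),(340,200),(283,95)]:
    print(uv,pt(d,*uv,T).round(4))
E
```

```text
((282.9543151855469, 117.61128234863281), (45.78812026977539, 48.65650177001953), 179.4480743408203) tool@.031 [ 0.0799 -0.0003  0.031 ]
((283.0447082519531, 117.9115982055664), (29.91103744506836, 31.07589340209961), 170.0945587158203) tool@.031 [ 0.0798 -0.0003  0.031 ]
(200, 110) [ 0.0837 -0.0429  0.0397]
(360, 110) [0.0837 0.0395 0.0405]
(200, 160) [ 0.0584 -0.045   0.0391]
(360, 160) [0.0582 0.0415 0.0403]
(230, 140) [ 0.0687 -0.0285  0.0408]
(340, 200) [0.0361 0.0317 0.0391]
(283, 95) [ 0.0901 -0.0003  0.0303]
```

```bash
python3 - <<'E'
from h import *
from cell import r,optics
C=[.4789,-.3455]
r.move_linear(C+[.335],vel=.2)
yaw=np.radians(-9.55)
r.move_to([.662,.0525,.335],down(yaw+np.pi/2)); r.sleep(.2)
print(r.current_t(),r.current_tool_pos(),r.current_contact_force(),r.current_opening())
d=snap("w4")
for n in("scene","top"):
    s=optics.get_image(n); np.savez(n+"4.npz",**s)
    x0,y0,x1,y1=(290,120,430,310) if n=="scene" else (170,100,290,230)
    cv2.imwrite(f"pics/{n}4.png",cv2.resize(s["pixels"][y0:y1,x0:x1,::-1],None,fx=3.1 if n=="scene" else 4.5,fy=3.1 if n=="scene" else 4.5,interpolation=cv2.INTER_CUBIC))
E
```

```text
11.2583 [0.66201856 0.05160759 0.33508421] [ 0.78256059  0.20054133 -4.56490713] 0.1521119949273624
```

View pics/w4.png

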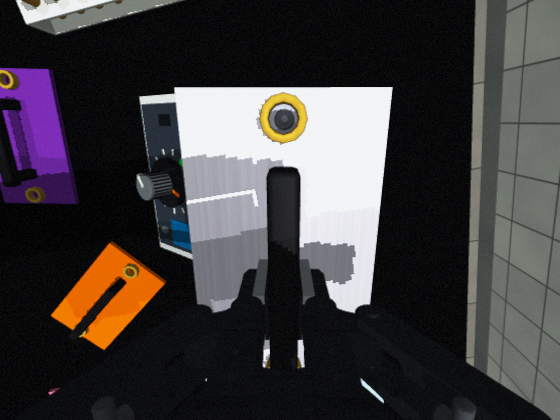

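View pics/scene4.png

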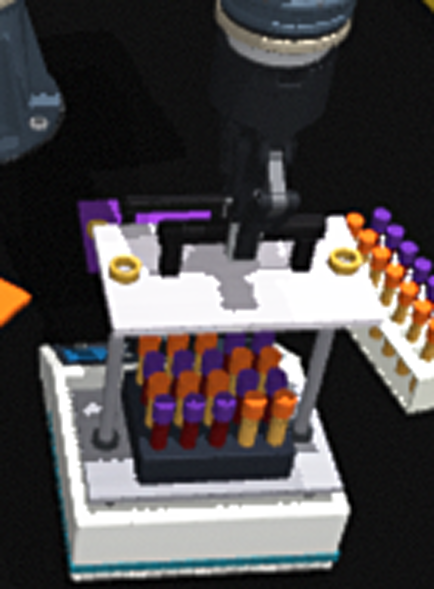

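View pics/top4.png

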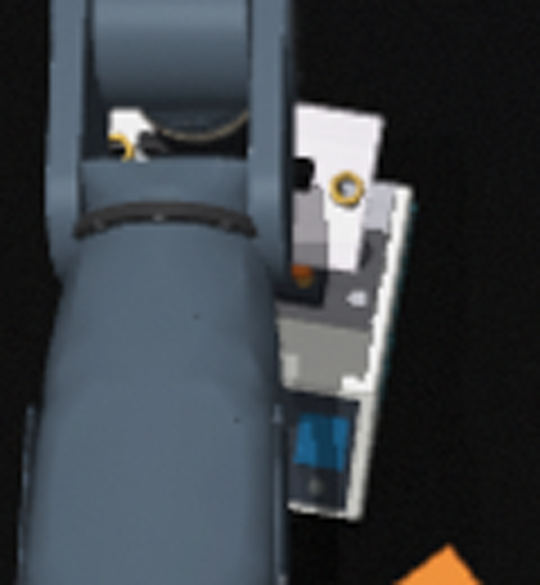

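```bash
python3 - <<'E'
from h import *
d=load("w4.npz");s=load("scene4.npz");t=load("top4.npz")
c=lambda d,x0,y0,n:cv2.resize(d["pixels"][y0:y0+n,x0:x0+n,::-1],(380,380),interpolation=cv2.INTER_CUBIC)
cv2.imwrite("pics/c5.png",np.hstack([c(d,255,90,57),c(t,235,130,25)]))
# predicted tip projections
ex,ey=np.array([.9861,-.1659,0]),np.array([.1659,.9861,0])
seat=np.array([.66213,.05257,0])
for z in(.243,.229): print("L pred",proj(d,seat+.0803*ey+[0,0,z]), "R pred top",proj(t,seat-.0803*ey+[0,0,z]))
E
```

```text
L pred [284.04846124 117.66258511] R pred top [246.87847814 146.28832657]
L pred [283.98115082 117.85714341] R pred top [247.08685394 147.4101553 ]
```

View pics/c5.png

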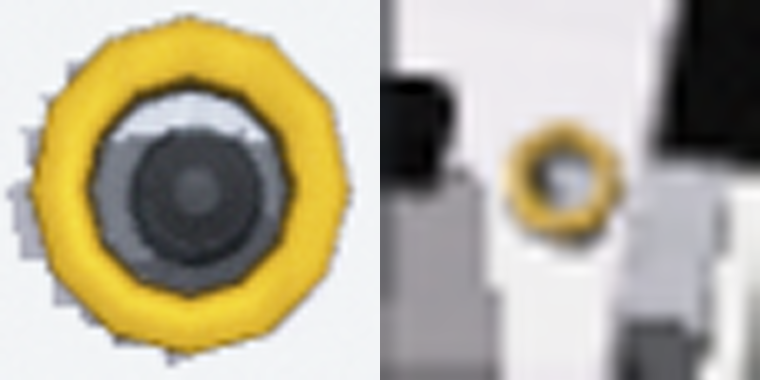

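```bash
python3 - <<'E'
from h import *
from cell import r
d=load("w4.npz");T=np.linalg.inv(d["mount"])
# hole axis line: tool (0.0799,-0.0003); rod tip in tool frame
p=onz(d,284.5,118.3,.335-.243,T); print("tip in tool",p)
R=Ro.from_quat(r.current_ee_rot()).as_matrix(); print(R.round(4), "phi",np.degrees(np.arctan2(R[1,0],R[0,0])))
print("tip world",R@p+r.current_tool_pos())
E
```

```text
tip in tool [0.08085351 0.00012865 0.092     ]
[[ 1.666e-01  9.860e-01  1.000e-04]
 [ 9.860e-01 -1.666e-01  0.000e+00]
 [ 0.000e+00  1.000e-04 -1.000e+00]] phi 80.40992268980989
tip world [0.67560467 0.13180728 0.24305146]
```

```bash
python3 - <<'E'
from h import *
from cell import r
tgt=np.array([.66213,.05257]); cmd=tgt.copy(); 
z=.312
r.move_linear([*(tgt+[0,.0009]),z],vel=.08); r.sleep(.15)
cmd=tgt+[0,.0009]
p=r.current_tool_pos(); print(p); cmd=cmd+(tgt-p[:2]); 
for z in [.305,.300,.295,.290,.283,.275,.268,.262,.257,.253]:
    r.move_linear([*cmd,z],vel=.04)
    f=r.current_contact_force(); p=r.current_tool_pos(); print(z,p.round(4),f.round(2),r.current_torque().round(3))
    if np.hypot(f[0],f[1])>8 or f[2]>0: print("STOP");break
print(r.current_t(),r.current_opening()); snap("w5")
E
```

```text
[0.66230381 0.05348156 0.31245937]
0.305 [0.6618 0.0525 0.3046] [ 0.8  -0.63 -4.05] [0.015 0.039 0.046]
0.3 [0.6618 0.0526 0.2996] [-0.37  0.51 -5.15] [ 0.045 -0.037  0.027]
0.295 [0.6618 0.0526 0.2946] [-0.93  0.21 -4.97] [-0.008  0.013  0.027]
0.29 [0.6618 0.0525 0.2896] [ 0.3  -0.29 -4.38] [-0.014  0.024 -0.051]
0.283 [0.6618 0.0526 0.2826] [-0.56  0.05 -4.53] [-0.024 -0.023  0.021]
0.275 [0.6618 0.0525 0.2746] [-0.01 -0.34 -5.04] [-0.016 -0.07   0.061]
0.268 [0.6618 0.0525 0.2676] [ 0.44  0.16 -5.13] [-0.028  0.    -0.034]
0.262 [0.6618 0.0526 0.2616] [-0.2  -0.22 -5.32] [-0.015 -0.004 -0.007]
0.257 [0.6618 0.0526 0.2566] [-1.09  0.2  -4.72] [-0.013  0.005  0.041]
0.253 [0.6618 0.0525 0.2527] [ 0.23 -0.39 -5.16] [-0.08   0.069  0.038]
14.975 0.14998382229556942
```

View pics/w5.png

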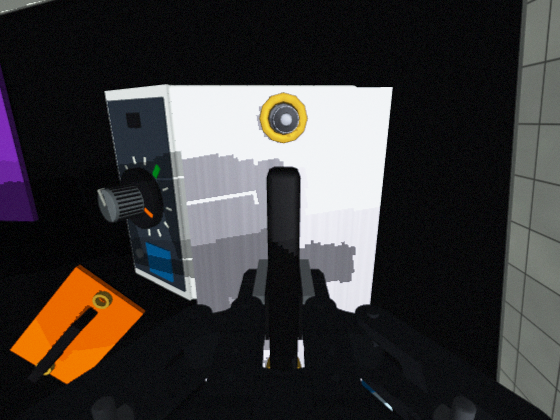

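The picture shows the left rod's tip centred in the bushing at (285,119). Side forces are near zero, so both rods are through. Now the last few millimetres.

```bash
python3 - <<'E'
from h import *
from cell import r,optics
cmd=[.6618+.00003,.0525]
cmd=list(r.current_tool_pos()[:2])
z=.2525
while z>.2435:
    z-=.001; r.move_linear([*cmd,z],vel=.02)
    f=r.current_contact_force(); print(round(z,4),r.current_tool_pos().round(4),f.round(2))
    if f[2]>2: break
r.sleep(.1);print(r.current_contact_force(),r.current_t())
d=snap("w6")
s=optics.get_image("scene"); np.savez("scene6.npz",**s)
cv2.imwrite("pics/scene6.png",cv2.resize(s["pixels"][150:310,290:430,::-1],None,fx=3.7,fy=3.7,interpolation=cv2.INTER_CUBIC))
E
```

```text
0.2515 [0.6619 0.0526 0.2514] [ 0.07  0.36 -4.48]
0.2505 [0.6619 0.0525 0.2505] [ 0.55 -0.5  -5.79]
0.2495 [0.6619 0.0526 0.2494] [ 0.32  1.23 -4.52]
0.2485 [0.6619 0.0526 0.2485] [ 0.18  0.35 -4.75]
0.2475 [0.662  0.0526 0.2483] [-3.99 -0.96  4.36]
[-5.05813675 -0.24704913  5.22196051] 16.375
```

View pics/scene6.png

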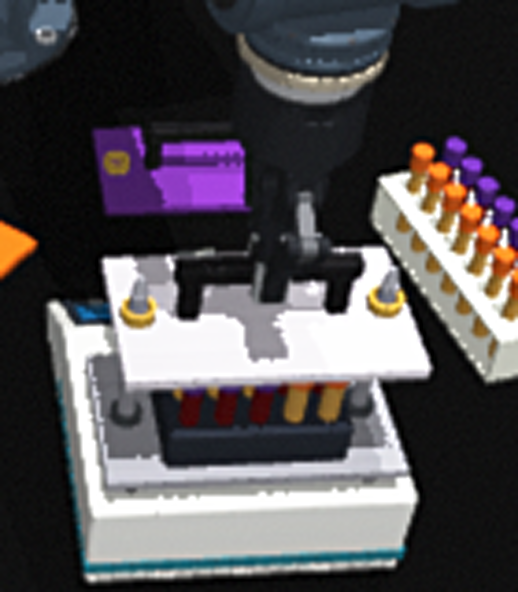

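Force rose at TCP z 0.2483, where 0.248 was expected. The scene crop shows both rods through the bushings and the plate level on the caps. I release, then check which dial poses are reachable.

```bash
cat >> h.py <<'E'
YAW=np.radians(-9.55)
EX=np.array([np.cos(YAW),np.sin(YAW),0]);EY=np.array([-np.sin(YAW),np.cos(YAW),0]);EZ=np.array([0,0,1.])
a35=np.radians(35)
N=np.cos(a35)*EZ-np.sin(a35)*EX; U=np.cos(a35)*EX+np.sin(a35)*EZ
def dialrot(psi): # tool x at psi CCW (seen from outside) of up-slope
    x=np.cos(psi)*U+np.sin(psi)*EY; z=-N; y=np.cross(z,x)
    return Ro.from_matrix(np.c_[x,y,z]).as_quat()
E
python3 - <<'E'
from h import *
from cell import r
r.set_gripper(0.4); print(r.current_contact_force()); r.set_gripper(1.0)
p=r.current_tool_pos(); r.move_linear([p[0],p[1],.37],vel=.2); print(r.current_t(),r.current_contact_force())
K=np.array([.490,.082,.096])
for deg in range(-180,181,20):
    q=r.inverse_kinematics(K+.12*N,dialrot(np.radians(deg))); q2=r.inverse_kinematics(K,dialrot(np.radians(deg)))
    print(deg,None if q is None else q.round(2),None if q2 is None else q2.round(2))
E
```

```text
[0.08605918 0.60804573 0.16809315]
18.1417 [-0.04910188  0.53792513 -0.42903462]
-180 [ 0.24  0.08  2.32 -0.95  0.28 -0.3 ] [0.16 0.42 2.24 4.19 0.22 0.81]
-160 [ 0.24  0.08  2.32 -0.95  0.28 -0.65] [0.16 0.42 2.24 4.19 0.22 0.46]
-140 [ 0.24  0.08  2.32 -0.95  0.28 -1.  ] [0.16 0.42 2.24 4.19 0.22 0.11]
-120 [ 0.24  0.08  2.32 -0.95  0.28 -1.35] [ 0.16  0.42  2.24  4.19  0.22 -0.24]
-100 [ 0.24  0.08  2.32 -0.95  0.28 -1.7 ] [ 0.16  0.42  2.24  4.19  0.22 -0.59]
-80 [ 0.24  0.08  2.32 -0.95  0.28 -2.05] [ 0.16  0.42  2.24  4.19  0.22 -0.94]
-60 [ 0.24  0.08  2.32 -0.95  0.28 -2.4 ] [ 0.16  0.42  2.24  4.19  0.22 -1.29]
-40 [ 0.24  0.08  2.32 -0.95  0.28 -2.75] [ 0.16  0.42  2.24  4.19  0.22 -1.64]
-20 None [ 0.16  0.42  2.24  4.19  0.22 -1.99]
0 [ 0.24  0.08  2.32 -0.95  0.28  2.84] [ 0.16  0.42  2.24  4.19  0.22 -2.33]
20 [ 0.24  0.08  2.32 -0.95  0.28  2.49] [ 0.16  0.42  2.24  4.19  0.22 -2.68]
40 [ 0.24  0.08  2.32 -0.95  0.28  2.14] None
60 [ 0.24  0.08  2.32 -0.95  0.28  1.79] None
80 [ 0.24  0.08  2.32 -0.95  0.28  1.44] [0.16 0.42 2.24 4.19 0.22 2.55]
100 [ 0.24  0.08  2.32 -0.95  0.28  1.09] [0.16 0.42 2.24 4.19 0.22 2.2 ]
120 [ 0.24  0.08  2.32 -0.95  0.28  0.74] [0.16 0.42 2.24 4.19 0.22 1.85]
140 [ 0.24  0.08  2.32 -0.95  0.28  0.39] [0.16 0.42 2.24 4.19 0.22 1.51]
160 [ 0.24  0.08  2.32 -0.95  0.28  0.04] [0.16 0.42 2.24 4.19 0.22 1.16]
180 [ 0.24  0.08  2.32 -0.95  0.28 -0.3 ] [0.16 0.42 2.24 4.19 0.22 0.81]
```

```bash
python3 - <<'E'
from h import *
from cell import r
K=np.array([.490,.082,.096])
for s in(.12,.1,.08,.06,.05,.04,.03,.0):
    q=r.inverse_kinematics(K+s*N,dialrot(np.radians(-100))); print(s,None if q is None else q.round(3))
w1=load("w1.npz");w5=load("w5.npz");w4=load("w4.npz")
c=lambda d,x0,y0,n:cv2.resize(d["pixels"][y0:y0+n,x0:x0+n,::-1],(390,390),interpolation=cv2.INTER_CUBIC)
cv2.imwrite("pics/c6.png",np.hstack([c(w5,90,150,90),c(w4,125,140,80)]))
E
```

```text
0.12 [ 0.237  0.081  2.322 -0.949  0.281 -1.701]
0.1 [ 0.222  0.14   2.315 -1.106  0.246 -1.549]
0.08 [ 0.209  0.198  2.305 -1.297  0.22  -1.364]
0.06 [ 0.196  0.256  2.293 -1.51   0.206 -1.157]
0.05 [ 0.19   0.285  2.286  4.664  0.202 -1.05 ]
0.04 [ 0.185  0.313  2.278  4.557  0.201 -0.946]
0.03 [ 0.179  0.342  2.27   4.454  0.202 -0.846]
0.0 [ 0.163  0.424  2.241  4.189  0.216 -0.589]
```

View pics/c6.png

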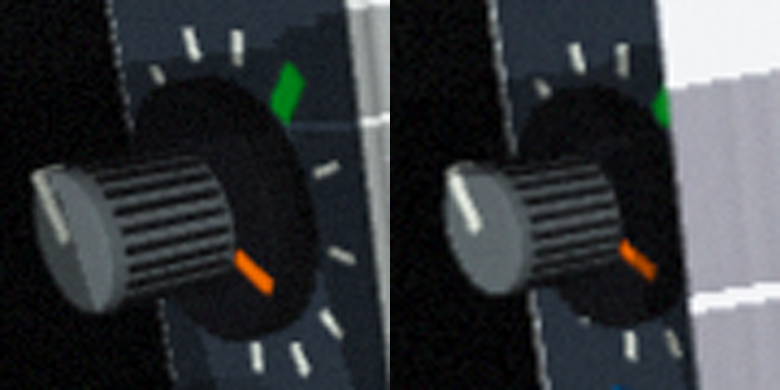

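```bash
python3 - <<'E'
from h import *
from cell import r
w1=load("w1.npz");w5=load("w5.npz");w4=load("w4.npz")
K,res=tri([ray(w1,285.3,28.8),ray(w4,143.9,186.8),ray(w5,107.6,205.1)]); print(K,res)
rel=K-np.array([.66213,.05257,0]); print("shaker frame",rel@EX+.045,rel@EY,K[2])
np.save("K.npy",K)
q=np.array(r.current_q()); q[1]=-.1; r.set_joints(q); print(r.current_tool_pos())
r.set_joints([.19,-.1,2.25,0,.4,q[5]]); print(r.current_tool_pos(),r.current_t())
r.set_joints([.19,-.1,2.25,4.6,.21,-.8]); print(r.current_tool_pos(),r.current_t())
print(r.inverse_kinematics(K+.045*N,dialrot(np.radians(-100))))
E
```

```text
[0.48969874 0.08177309 0.09321826] [np.float64(0.0004431256300601474), np.float64(0.00018664615857575005), np.float64(0.0003764174758735357)]
shaker frame -0.129886599876051 0.00019060156190242087 0.09321825873168066
[0.48921866 0.05093531 0.71694022]
[0.41523043 0.12710714 0.26909119] 21.2833
[0.48918207 0.09020713 0.34462955] 25.0917
[ 0.18700152  0.30615602  2.28430165  4.56521947  0.2022059  -0.95238918]
```

```bash
python3 - <<'E'
from h import *
from cell import r
K=np.load("K.npy")
r.set_joints(r.inverse_kinematics(K+.045*N,dialrot(np.radians(-100)))); r.sleep(.1)
print(r.current_t(),r.current_tool_pos(),K+.045*N,r.current_q().round(3),r.current_contact_force())
d=snap("w7"); print(proj(d,K))
cv2.imwrite("pics/c7.png",cv2.resize(d["pixels"][150:370,180:390,::-1],None,fx=2.7,fy=2.7,interpolation=cv2.INTER_CUBIC))
E
```

```text
26.0667 [0.46491662 0.08619409 0.13143426] [0.46424551 0.08605534 0.1300801 ] [ 0.187  0.304  2.284  4.565  0.202 -0.952] [0.49464017 0.46337137 0.05213074]
[285.47526448 253.74762656]
```

View pics/w7.png

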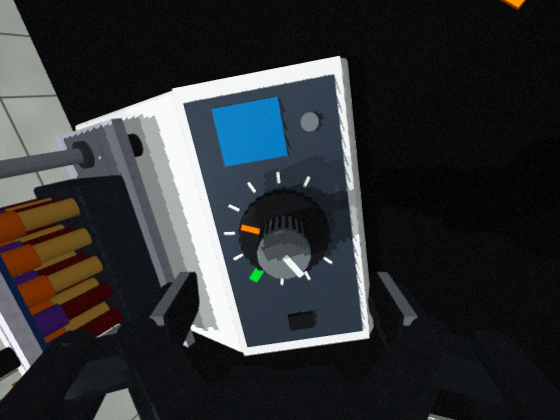

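View pics/c7.png

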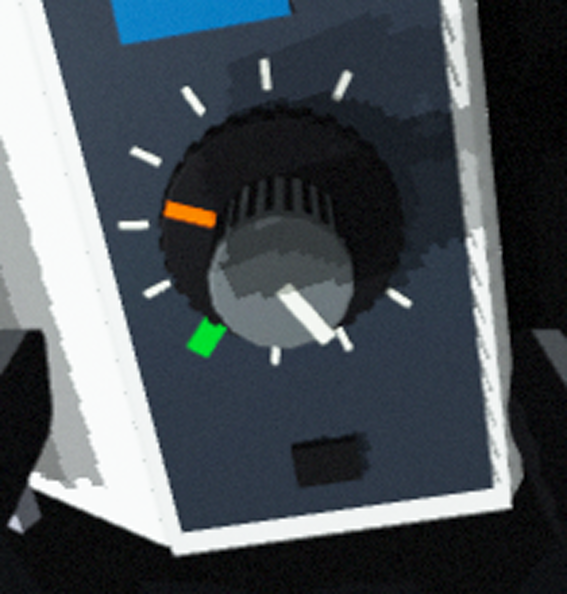

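```bash
cat >> h.py <<'E'
def onplane(d,uv,p0,n):
    c,k=ray(d,*uv); return c+k*((p0-c)@n)/(k@n)
def dialang(P,O): # joint angle (rad), clockwise, zero 135deg CCW of up slope
    v=P-O; ccw=np.arctan2(v@EY,v@U); return (3*np.pi/4-ccw)%(2*np.pi)
def dialmeas(d,K,x0,y0,x1,y1):
    im=d["pixels"][y0:y1,x0:x1]; hsv=cv2.cvtColor(im,cv2.COLOR_RGB2HSV); out={}
    for nm,m,off in (("green",(hsv[...,0]>45)&(hsv[...,0]<75)&(hsv[...,1]>120)&(hsv[...,2]>80),-.044),
                     ("orange",(hsv[...,0]>5)&(hsv[...,0]<18)&(hsv[...,1]>150)&(hsv[...,2]>120),-.030),
                     ("white",(hsv[...,1]<40)&(hsv[...,2]>165),0)):
        n,l,st,c=cv2.connectedComponentsWithStats(m.astype(np.uint8))
        for i in range(1,n):
            if st[i,4]<12: continue
            uv=c[i]+[x0,y0]; P=onplane(d,uv,K+off*N,N); rad=np.linalg.norm(P-K-off*N)
            if nm=="white" and rad>.014: continue
            # ends of segment
            ys,xs=np.where(l==i); pts=np.array([onplane(d,(x+x0,y+y0),K+off*N,N) for x,y in zip(xs,ys)])
            v=np.linalg.svd(pts-pts.mean(0))[2][0]; 
            if v@(pts.mean(0)-K)<0: v=-v
            print(nm,uv.round(1),st[i,4],"rad mm",round(rad*1e3,1),"angle",round(dialang(P,K+off*N),3),"dir angle",round(dialang(K+v,K),3))
E
python3 - <<'E'
from h import *
d=load("w7.npz");K=np.load("K.npy")
K2=onplane(d,(283.8,253.4),K,N); print(K2,(K2-K)@EY,(K2-K)@U)
for k in(K,K2): dialmeas(d,k,215,160,345,300)
E
```

```text
[0.49042581 0.08123044 0.09378334] -0.00041449637182379656 0.000985195744179837
green [255.9 274.6] 131 rad mm 45.8 angle 1.502 dir angle 1.514
orange [249.9 228.9] 115 rad mm 25.8 angle 2.737 dir angle 2.797
white [294.7 267.3] 202 rad mm 11.0 angle 0.402 dir angle 0.164
green [255.9 274.6] 131 rad mm 45.4 angle 1.48 dir angle 1.514
orange [249.9 228.9] 115 rad mm 24.8 angle 2.736 dir angle 2.797
white [294.7 267.3] 202 rad mm 11.8 angle 0.337 dir angle 0.164
```

```bash
cat >> h.py <<'E'
def pointer(d,K,box,rmax=.0155,vmin=150):
    x0,y0,x1,y1=box; hsv=cv2.cvtColor(d["pixels"],cv2.COLOR_RGB2HSV); pts=[]
    for y in range(y0,y1):
        for x in range(x0,x1):
            if hsv[y,x,1]<45 and hsv[y,x,2]>vmin:
                P=onplane(d,(x,y),K,N)
                if np.linalg.norm(P-K)<rmax: pts.append(P)
    pts=np.array(pts); m=pts.mean(0); v=np.linalg.svd(pts-m)[2][0]; v=v if v@(m-K)>0 else -v
    print("pointer n",len(pts),"rad",np.linalg.norm(m-K).round(4),"centroid ang",dialang(m,K).round(3),"line ang",dialang(K+v,K).round(3))
E
python3 - <<'E'
from h import *
K=np.load("K.npy"); d=load("w7.npz"); K2=onplane(d,(283.8,253.4),K,N)
for k in(K,K2): pointer(d,k,(255,225,312,282)); pointer(d,k,(255,225,312,282),vmin=190)
w1=load("w1.npz");pointer(w1,K,(265,15,310,45));pointer(w1,K,(265,15,310,45),vmin=190)
im=cv2.resize(d["pixels"][220:290,250:320,::-1],(560,560),interpolation=cv2.INTER_NEAREST); cv2.imwrite("pics/c8.png",im)
E
```

```text
pointer n 156 rad 0.0082 centroid ang 0.489 line ang 0.273
pointer n 125 rad 0.0088 centroid ang 0.474 line ang 0.25
pointer n 149 rad 0.0087 centroid ang 0.403 line ang 0.281
pointer n 119 rad 0.0092 centroid ang 0.392 line ang 0.244
pointer n 41 rad 0.0082 centroid ang 0.055 line ang 0.215
pointer n 30 rad 0.0083 centroid ang 0.036 line ang 0.241
```

View pics/c8.png

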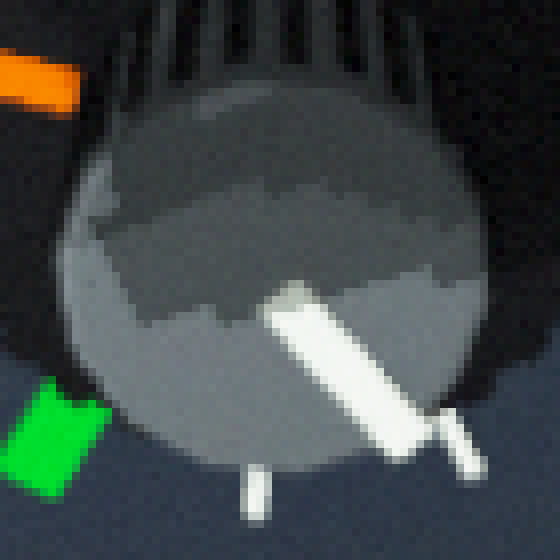

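```bash
python3 - <<'E'
from h import *
K=np.load("K.npy"); d=load("w7.npz"); g=lambda x,y:(250+(x+.5)/8-.5,220+(y+.5)/8-.5)
K3=onplane(d,g(271,272),K,N); i=onplane(d,g(288,298),K,N); o=onplane(d,g(412,442),K,N)
print(K3,"line",dialang(K3+o-i,K3),"outer",dialang(o,K3),np.linalg.norm(o-K3),np.linalg.norm(i-K3))
T=np.linalg.inv(d["mount"]); s=.0469
print("knob in tool",onz(d,*g(271,272),s,T))
E
```

```text
[0.49063247 0.08126667 0.09392183] line 0.2954999269740828 outer 0.3132216023380554 0.018618864419395163 0.0025898132346465607
knob in tool [1.13356058e-04 9.26956046e-05 4.69000000e-02]
```

Green measures 1.50, which confirms the frame. The pointer is at about 0.30, so the turn is +1.20 rad. The knob lies 0.1 mm off the tool axis. I go down and grip.

```bash
python3 - <<'E'
from h import *
from cell import r
K=np.array([.49063,.08127,.09392]); np.save("K.npy",K)
p=r.current_tool_pos(); s=(p-K)@N; print("s",s)
r.move_linear(p-(s+.003)*N,vel=.06); r.sleep(.1)
p=r.current_tool_pos(); e=p-K; print("s",e@N,"lat",e@U,e@EY,r.current_contact_force(),r.current_q().round(3))
snap("w8")
E
```

```text
s 0.0457451421794024
s -0.0026798354444044817 lat 0.00016904700416040604 0.0006410109535618511 [-0.15347922  0.75200881  0.83222051] [ 0.161  0.438  2.237  4.146  0.22  -0.547]
```

View pics/w8.png

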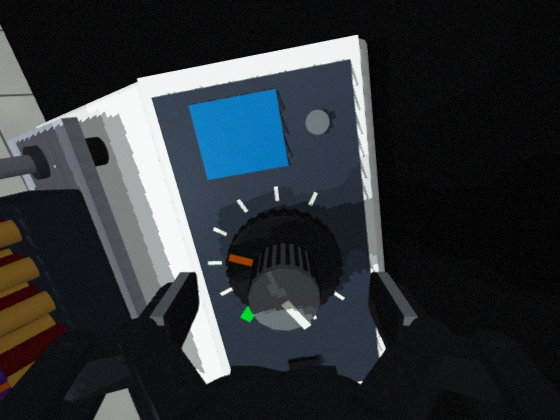

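```bash
python3 - <<'E'
from h import *
from cell import r
r.set_gripper(0.0,40); print(r.current_opening(),r.current_contact_force(),r.current_torque(),r.current_t())
q0=np.array(r.current_q()); 
for a in (.3,.7,1.0,1.2):
    q=q0.copy(); q[5]+=a; r.set_joints(q); print(a,r.current_q()[5]-q0[5],r.current_contact_force().round(2),r.current_torque().round(3))
r.sleep(.1); print(r.current_q()[5]-q0[5],r.current_t()); snap("w9")
E
```

```text
0.38225405742862334 [-2.25005322 -0.47523564  5.16373576] [-0.05602513  0.27777219 -0.01321176] 27.7417
0.3 0.2958854311747589 [-0.6  -0.3   2.44] [-0.03   0.188 -0.119]
0.7 0.6940395421591676 [-1.82 -3.38  4.41] [-0.353 -0.022 -0.3  ]
1.0 0.9927052498670471 [-1.56 -3.77  5.62] [-0.584 -0.057 -0.464]
1.2 1.1928666673759225 [-1.31 -4.87  4.48] [-0.645 -0.031 -0.515]
1.192187652514718 29.4
```

View pics/w9.png

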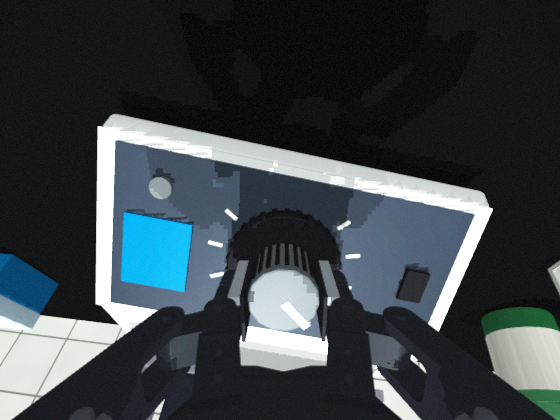

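```bash
python3 - <<'E'
from h import *
from cell import r
r.set_gripper(1.0); print(r.current_contact_force().round(2))
p=r.current_tool_pos(); r.move_linear(p+.046*N,vel=.1); r.sleep(.1)
q=np.array(r.current_q()); q[5]-=1.2; r.set_joints(q); r.sleep(.1)
print(r.current_tool_pos(),r.current_q().round(3),r.current_t())
d=snap("w10"); im=cv2.resize(d["pixels"][200:290,230:320,::-1],(560,560),interpolation=cv2.INTER_NEAREST); cv2.imwrite("pics/c10.png",im)
E
```

```text
[-0.63 -0.62 -0.13]
[0.46633785 0.08591378 0.12871635] [ 0.185  0.312  2.28   4.556  0.202 -0.944] 31.925
```

View pics/w10.png

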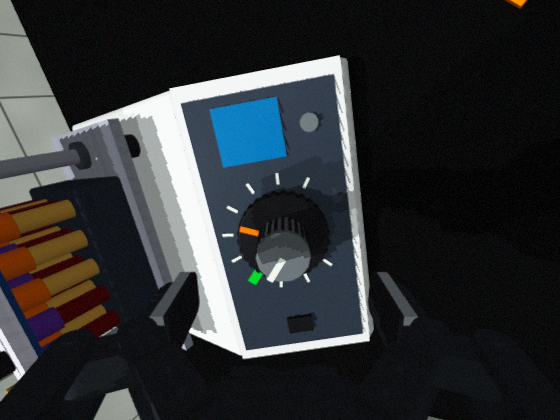

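View pics/c10.png

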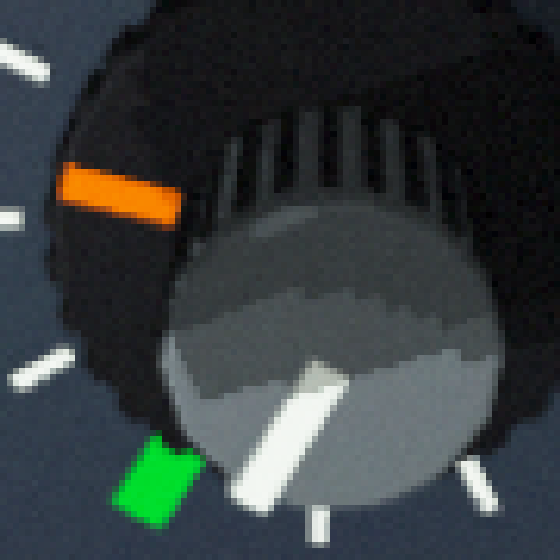

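```bash
python3 - <<'E'
from h import *
K=np.load("K.npy"); d=load("w10.npz"); k=560/90; g=lambda x,y:(230+(x+.5)/k-.5,200+(y+.5)/k-.5)
K3=onplane(d,g(330,353),K,N); i=onplane(d,g(328,376),K,N); o=onplane(d,g(252,500),K,N)
print(K3-K,"line",dialang(K3+o-i,K3),"outer",dialang(o,K3),np.linalg.norm(o-K3))
dialmeas(d,K3,215,160,345,300); pointer(d,K3,(255,225,312,282),rmax=.02,vmin=190)
d7=load("w7.npz"); K7=K; print("before"); dialmeas(d7,K7,215,160,345,300)
E
```

```text
[7.10395294e-05 2.19172137e-04 2.35917726e-05] line 1.4687850402933376 outer 1.4114587626633108 0.018169657956362027
green [254.8 277.1] 134 rad mm 45.1 angle 1.477 dir angle 1.523
orange [248.4 230.8] 118 rad mm 24.7 angle 2.749 dir angle 2.791
white [275.7 270. ] 184 rad mm 10.3 angle 1.391 dir angle 1.486
pointer n 158 rad 0.0109 centroid ang 1.301 line ang 2.105
before
green [255.9 274.6] 131 rad mm 45.2 angle 1.477 dir angle 1.514
orange [249.9 228.9] 115 rad mm 24.6 angle 2.742 dir angle 2.797
white [294.7 267.3] 202 rad mm 11.9 angle 0.317 dir angle 0.164
```

```bash
python3 - <<'E'
from h import *
from cell import r
q=np.array(r.current_q()); ims=[]
K=np.load("K.npy")
for j,a in enumerate((.7,1.6)):
    qq=q.copy(); qq[5]+=a; r.set_joints(qq); r.sleep(.1); d=snap(f"w11_{j}")
    u,v=proj(d,K).round().astype(int); print(u,v); u0,v0=u-42,v-42
    print(u0,v0); ims.append(cv2.resize(d["pixels"][v0:v0+84,u0:u0+84,::-1],(399,399),interpolation=cv2.INTER_CUBIC))
    dialmeas(d,K,u-70,v-70,u+70,v+70)
cv2.imwrite("pics/c11.png",np.hstack(ims)); print(r.current_t())
E
```

```text
282 256
240 214
green [292.1 285.7] 81 rad mm 47.6 angle 1.497 dir angle 2.121
orange [247.9 255.6] 21 rad mm 28.6 angle 2.728 dir angle 3.06
white [261.4 261.8] 111 rad mm 13.4 angle 2.956 dir angle 1.504
white [285.1 271.1] 202 rad mm 10.2 angle 1.489 dir angle 1.473
283 257
241 215
green [330.2 258.5] 142 rad mm 43.2 angle 1.533 dir angle 1.493
white [283.6 258.5] 2115 rad mm 1.1 angle 1.946 dir angle 1.788
33.85
```

View pics/c11.png

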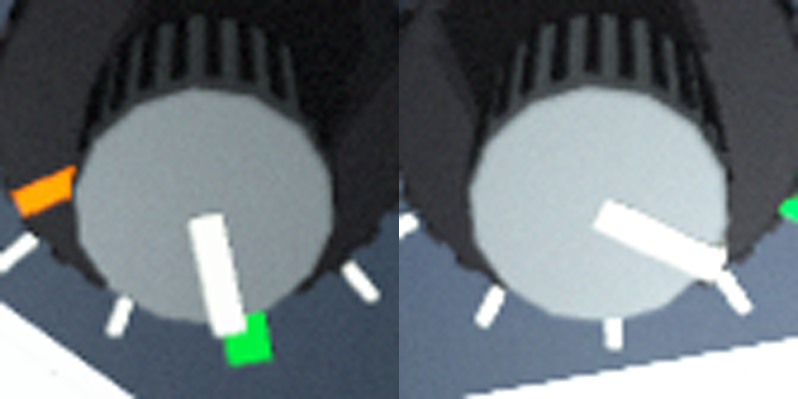

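```bash
python3 - <<'E'
from h import *
K=np.load("K.npy"); d=load("w11_1.npz"); d0=load("w11_0.npz")
for dd,vm in((d0,200),(d0,225),(d,225),(d,240),(d,248)):
    u,v=proj(dd,K).round().astype(int); pointer(dd,K,(u-35,v-35,u+35,v+35),rmax=.019,vmin=vm)
k=399/84
for dd,o,i,ou,c in((d0,(240,214),(206,217),(230,333),(204,204)),(d,(241,215),(204,214),(318,263),(198,204))):
    g=lambda p:onplane(dd,(o[0]+(p[0]+.5)/k-.5,o[1]+(p[1]+.5)/k-.5),K,N)
    print("line",dialang(K+g(ou)-g(i),K),"from centre",dialang(g(ou),g(c)),g(c)-K)
E
```

```text
pointer n 190 rad 0.0103 centroid ang 1.52 line ang 1.53
pointer n 170 rad 0.0105 centroid ang 1.518 line ang 1.515
pointer n 237 rad 0.0098 centroid ang 1.709 line ang 1.268
pointer n 204 rad 0.0098 centroid ang 1.68 line ang 1.246
pointer n 193 rad 0.0098 centroid ang 1.676 line ang 1.231
line 1.4741165658662274 from centre 1.4786701210619904 [-1.93851495e-05  1.62236928e-04 -3.22326099e-05]
line 1.4315014689143442 from centre 1.4849945857317666 [ 0.00012173 -0.00022551  0.00011026]
```

The unshaded view puts the pointer at about 1.47–1.48 against the 1.50 mark, within 2°. The orange ring mark is unchanged (2.742 before, 2.749 after). I retreat and do a final check.

```bash
python3 - <<'E'
from h import *
from cell import r,optics
p=r.current_tool_pos()
q=np.array(r.current_q()); q[1]=-.2; r.set_joints(q); q[0]=-.6; r.set_joints(q); print(r.current_tool_pos(),r.current_t(),r.current_contact_force())
for n in("scene","top"):
    s=optics.get_image(n); np.savez(n+"f.npz",**s); cv2.imwrite(f"pics/{n}f.png",s["pixels"][:,:,::-1])
t=dict(np.load("topf.npz")); c=cv2.resize(t["pixels"][110:230,170:290,::-1],(480,480),interpolation=cv2.INTER_CUBIC); cv2.imwrite("pics/cf.png",c)
hsv=cv2.cvtColor(t["pixels"],cv2.COLOR_RGB2HSV)
m=((hsv[...,0]>15)&(hsv[...,0]<35)&(hsv[...,1]>120)).astype(np.uint8); m[:110]=0;m[190:]=0;m[:,:180]=0;m[:,280:]=0
n,l,st,c=cv2.connectedComponentsWithStats(m)
for i in range(1,n):
    if st[i,4]>5: print(c[i],st[i,4],onz(t,*c[i],.217))
sx=np.array([.66213,.05257,0]); print(sx+.08*EY,sx-.08*EY)
for uv in((205,140),(225,135),(215,165),(240,160)): print(uv,pt(t,*uv).round(4))
E
```

```text
[ 0.39317073 -0.2701481   0.37757691] 36.2083 [0.34952904 0.46444277 0.04195521]
[199.46153846 141.46153846] 13 [0.67186568 0.12911487 0.217     ]
[247.69230769 149.61538462] 13 [ 0.64459286 -0.02803393  0.217     ]
[0.67540266 0.1314613  0.        ] [ 0.64885734 -0.0263213   0.        ]
(205, 140) [0.6679 0.1067 0.2485]
(225, 135) [0.6959 0.0471 0.2094]
(215, 165) [0.6166 0.0897 0.1138]
(240, 160) [ 0.6128 -0.0025  0.205 ]
```

View pics/scenef.png

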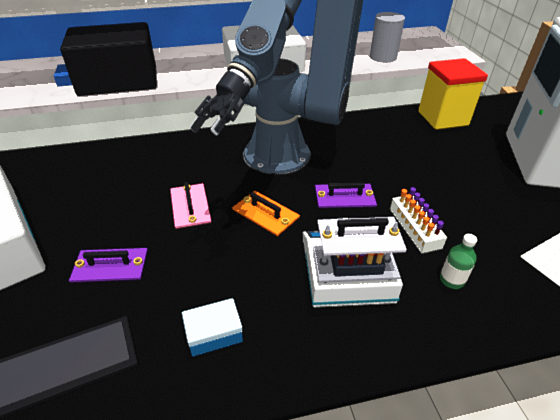

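View pics/cf.png

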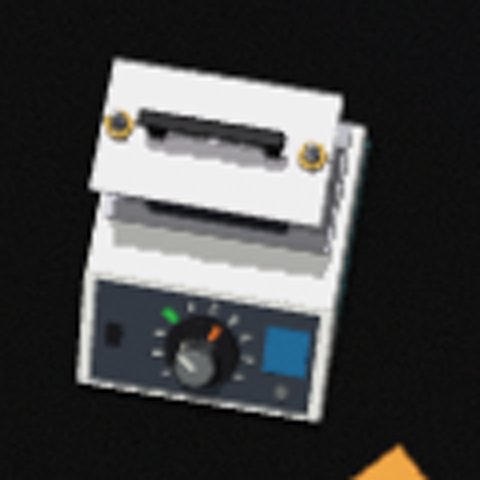

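The crop shows the plate level on the caps with both rods in the bushings at (199,141) and (248,150). The pointer aims at green, and nothing else has moved.

```bash
python3 -c "
from cell import r
print(r.hand_in(), r.current_t())"
```

```text
the job is handed in; nothing more can be done
the job is handed in; nothing more can be done
```

I lowered the aluminium plate over both guide rods until it touched the tube caps, released it, and then turned the speed knob clockwise by about 1.19 rad. The job is handed in. The last time I read before that was 36.2 s.

- **Plate:** The tool was at z = 0.2483 m when the plate made contact, against 0.248 m expected. Side forces stayed near zero on the way down, about 5 N at contact. The final pictures show it level with both rods through the bushings. The top-camera bushing positions sit 2–5 mm from my rod estimate; that camera had read the same rods 3–4 mm off from the start.
- **Speed knob:** The clearest view puts the pointer at about 1.47–1.48 against the green mark at 1.50. Single readings disagreed, mostly from 1.39 to 1.53. Three from one overexposed view and two from automatic pointer fits were further out, and I set those aside. I judged the offset to be within about 2° and left it without a second grip.
- **Timer ring:** Its orange mark read 2.742 before and 2.749 after, so it did not move measurably.
- **Other things:** The rack, bottle, tip box and coloured plates look unmoved in the final picture, and the gripper is clear of everything.

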